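# Roll the flanged chamber knob-up and open its plunger

## Robot

A 6-joint arm with a two-finger parallel gripper is mounted at the origin on the work surface. World frame = base frame: x ahead of the robot, y to its left, z up, the work surface at z = 0. Lengths are in m, angles in rad, forces in N, time in s.
With the tool pointing down it reaches from about 0.25 to 0.775 m from the base axis. Payload 4 kg.
Tool frame: the origin (TCP) lies on the centre line of the jaws, within the pads' length; the fingertips stand bot.tip_extent ahead of it and the grasp point (between the pads) lies 6 mm ahead of it (bot.tip_extent is the distance from the TCP to the fingertips, in m); z points along the fingers, y is the direction in which the jaws open and shut (so a half turn about z gives the same grasp; the last joint's range is limited). The gripper opens to 94 mm and grips with 3 to 60 N. Pads are 16 mm wide; open, the fingers measure 119 mm over their backs; the gripper's body (75 mm by 177 mm) begins 78 mm behind the grasp point.
Start: joints at [-1.349, 0.087, 1.371, -0, 1.684, -0.103], TCP at [0.176, -0.521, 0.231] pointing down, gripper open.
Joint ranges: [-3.1, 3.1], [-0.76, 2.03], [0.27, 2.55], [-1.08, 4.22], [0.17, 2.65], [-2.57, 2.57]. Speed limits (rad/s): [2.79, 2.79, 3.14, 3.14, 3.14, 3.14].

## Interface

Orientations are given as a rotation vector (axis times angle).
In Python, from rig import bot gives the robot as it stands.
- The arm moves only by the tool move_arm, never from a script. Its argument "increments" is a list that holds one entry, the list of rows, each a list of 7 numbers: the shift along the tool's x, y, z in units of 10 cm (1.0 is 10 cm), then the turn, a rotation vector about the tool's x, y, z in units of pi/2 rad (1.0 is pi/2 rad), then the opening, from 0 (shut) to 1 (fully open). In form: [[[tx, ty, tz, wx, wy, wz, jaw], ...]]. A call has 1 to 5 rows; each row shifts and turns the commanded pose from where the row before left it, along the tool's axes as they then stand; what a row does not reach is not made up. A row lasts 1/12 s, in which the tool goes at most 41.7 mm and 7.16 degrees, less where a joint would pass 70% of its speed; a pose out of reach is approached as far as the arm can. A call with a number of a shift or a turn outside -1 to 1 is refused whole. A call with a gripper value outside its range is refused whole. The fingers move at their own pace and stop on an object; "force" is the grip in N (left out, the last holds). Time passes only in rows, so rows that do not move let the fingers close. It gives the time, the measured TCP pose, the force and the opening at its end, in the units of the state.
- bot.state(): the state, without advancing time (a new reading comes with each control period).
- bot.capture(name): name is "scene" or "side" or "wrist"; returns a dict with "frame" (420x560x3 uint8, red, green, blue), "fov_y" (degrees; the focal length in pixels is half the picture's height over the tangent of half this angle, whatever the lens; pixels are square), "cx", "cy" (the principal point, pixels), "R" (3x3) and "t" (3): a world point X has camera coordinates R X + t. Camera axes: x right, y down, z forward; pixel columns grow to the right and rows downward; lengths in m; the calibration is good to about 2 mm. A picture is of the moment at which its call begins. There is no depth.
- bot.hand_in(): hands the job in, once; it reports no verdict.
The state is a dict: "time": time; "joint_positions": joint angles; "qvel": joint speeds; "tau": joint torques, N m; "tool_pos": TCP position; "eef_rot": TCP orientation; "force": force on the tool from outside, world axes, zero at the start; "ft_torque": the same for the moment, N m; "gripper_width": finger opening in m.
Only numpy, scipy, OpenCV 4.12 (cv2) and the standard library are available. Lean on these libraries where they do the work, as an engineer would, in place of code of your own. Each camera call takes 0.05 s, during which the arm holds its last target.

## Task

The flanged chamber on the rubber mat has to be opened for cleaning: roll it along the mat, without lifting it, until its round plunger knob points straight up. Then pull the knob straight up until the plunger is fully out, without lifting the chamber off the mat, and let go. Leave the chamber lying still on the mat with the knob still pointing up, and leave the jar, the cover disc and the paddle shaft where they are.

Things in the scene. Friction and masses are not known exactly. Their poses are not given: they have to be found in the camera images.
- chamber: Spool-shaped chamber lying on two round white end flanges (84 mm diameter, 14 mm thick, 132 mm over their outer faces, 104 mm between their inner faces), free to roll on the mat, 0.9 kg. Between them a steel barrel, 40 mm diameter. Origin: on the axis at mid length, 42 mm above the mat. x axis: the rolling axis, level; y and z turn as it rolls. Rolls 42 mm per radian without slipping.
- collar: Dark clamp collar at the chamber's mid length, 46 mm diameter, 26 mm wide, clamped tight: it turns with the chamber. It carries the knob on its z side and, opposite, a flat balance block 24 x 20 mm reaching 34 mm from the axis. Origin: on the chamber's axis. Rolling resistance is small: after a push at 60 mm/s the chamber coasts about 70 mm, at 30 mm/s about 10 mm, at 12 mm/s hardly; at rest it stays at any roll angle.
- knob_top (a point): Centre of the outer end of the plunger knob. z axis: outward from the chamber's axis, the way to pull; x: along the chamber's axis. Steel knob 22 mm diameter, 14 mm long along z, on a thin stem. Pushed in, its outer end is 39 mm from the axis (3 mm inside the flange rim), its inner end 25 mm (2 mm off the collar). At the start it points anywhere but at least 40 degrees off straight up.
- plunger (a joint): How far the plunger is pulled out, m: 0 pushed in (as at the start), 0.028 at its outer stop. It slides with a friction of about 2 N, stays where it is left and has no spring.
- mat: Black rubber mat, fixed to the bench, 320 x 620 mm, 4 mm thick, its length along its y axis. Origin: centre of its underside, on the bench.
- jar: Amber jar with white cap, 64 mm diameter, 85 mm tall, standing on the bench beside the mat. Origin: centre of its underside. Not to be disturbed.
- cover: Flat white cover disc with a hole, 100 mm diameter, 10 mm thick, lying on the bench beside the mat. Origin: centre of its underside. Not to be disturbed.
- paddle: Steel stirrer shaft with a paddle blade at one end, about 240 mm long and 44 mm wide at the blade, 19 mm high, lying on the bench beyond the mat, along its x axis. Origin: mid length, on the bench. Not to be disturbed.
There are look-alikes about, which are no part of the job. There is more than one size of the chamber; the job needs the largest.

How it is judged:
By the outcome, as a careful person would: the job done as asked, in the order asked, and still so for the second after the job is handed in, with the robot touching nothing.
It also fails if it takes over 56 s, if anything falls off the work surface, if the arm or the gripper's body presses on something with over 40 N, if the wrist force passes 120 N, or if a joint passes its speed limit or range.

## Working session

There is one attempt and no reset: what is moved stays moved. The work goes in short steps, Python scripts to look and compute and a tool call to move; the robot and the scene stay as the last step left them, time stands still between calls to the robot, and variables do not carry over. Pictures are saved under pics/ and viewed, and the job is handed in when it is done.

Besides the shell and the picture viewer there is one more tool, called after "Call:" as name(argument=value, ...), one argument or row to a line, values as JSON. move_arm: Moves the arm, as the interface text tells. Shifts and turns lie within -1 to 1; 1 stands for 10 cm of shift or pi/2 rad of turn. Its arguments: {"type":"object","properties":{"increments":{"type":"array"},"force":{"type":"number"}},"required":["increments"]}

```bash
ls; mkdir -p pics
python3 - <<'E'
from rig import bot
import cv2
print(bot.state(), bot.tip_extent)
for n in ["scene","side","wrist"]:
    c=bot.capture(n); cv2.imwrite(f"pics/{n}0.png",c["frame"][:,:,::-1]); print(n,c["fov_y"],c["cx"],c["cy"],c["R"],c["t"])
E
```

```text
pics
{'time': 0.0, 'joint_positions': array([-1.34910110e+00,  8.79567197e-02,  1.37225451e+00, -4.26869524e-06,
        1.68358994e+00, -1.03083706e-01]), 'qvel': array([-0.0003926 , -0.00056389, -0.00040933,  0.00094437, -0.00062575,
       -0.00059682]), 'tau': array([ 4.67444006e-04, -3.40181065e+01, -3.02423894e+01,  7.16978568e-02,
        3.29866132e-02, -1.70162416e-04]), 'tool_pos': array([ 0.17539807, -0.52076068,  0.22930305]), 'eef_rot': array([-3.09808590e+00, -5.07565185e-01,  2.12121706e-04]), 'force': array([ 0.48113421, -0.20819392,  1.1221693 ]), 'ft_torque': array([-0.01769949, -0.05046233,  0.05971636]), 'gripper_width': 0.0939273837129267} 0.025
scene 54.35379071490658 283.90921378253125 212.58728882562406 [[ 0.73108666  0.68228202 -0.00188143]
 [ 0.5024684  -0.54027208 -0.67500488]
 [-0.46156017  0.49254171 -0.73781087]] [-0.38280757 -0.20129906  1.66294699]
side 56.567262265382986 280.6803508131587 207.98019964227464 [[-0.94568174 -0.32487392 -0.01195761]
 [-0.23115055  0.69781406 -0.67795646]
 [ 0.22859456 -0.63836703 -0.7350048 ]] [0.47582387 0.18159267 1.24860749]
wrist 64.99397559726336 283.22695817386847 206.4963798437991 [[ 0.31925374 -0.9476655  -0.00267293]
 [-0.91573427 -0.30922019  0.25654165]
 [-0.2439422  -0.07945419 -0.96652948]] [-0.54829722 -0.02694236  0.39141335]
```

View pics/scene0.png

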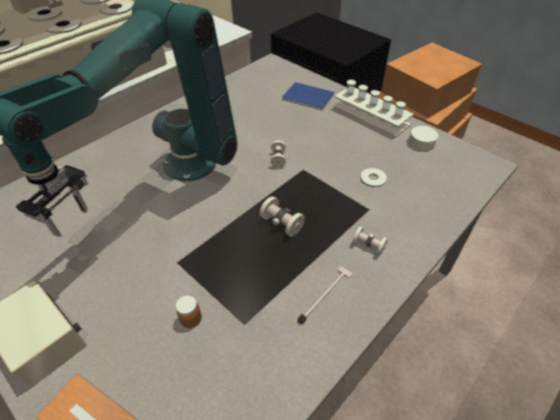

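View pics/side0.png

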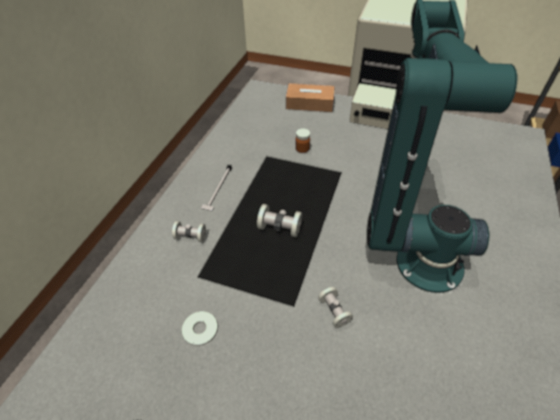

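View pics/wrist0.png

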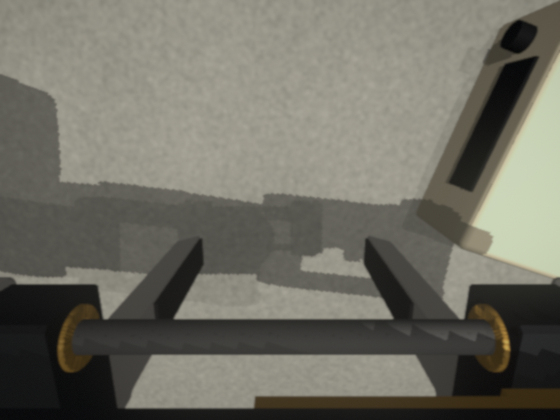

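Candidates for the chamber in the scene view: the spool on the mat at (282,216), and smaller spools at (278,152) and (370,240), both off the mat. I choose the one on the mat, which is also the largest. Next: a close crop to check that, and measurements.

```bash
cat > h.py <<'E'
import numpy as np, cv2
from rig import bot
def f(c): return 210/np.tan(np.radians(c["fov_y"])/2)
def ray(c,u,v):
    d=c["R"].T@np.array([(u-c["cx"])/f(c),(v-c["cy"])/f(c),1.]); o=-c["R"].T@c["t"]; return o,d/np.linalg.norm(d)
def plane(c,u,v,z):
    o,d=ray(c,u,v); return o+d*(z-o[2])/d[2]
def tri(rs):
    A=0;b=0
    for o,d in rs:
        P=np.eye(3)-np.outer(d,d);A=A+P;b=b+P@o
    X=np.linalg.solve(A,b);return X,[np.linalg.norm((np.eye(3)-np.outer(d,d))@(X-o)) for o,d in rs]
def proj(c,X):
    p=c["R"]@np.array(X)+c["t"];return p[:2]/p[2]*f(c)+[c["cx"],c["cy"]]
def crop(c,u,v,r,name,s=None):
    s=s or 560//(2*r); a=c["frame"][max(0,v-r):v+r,max(0,u-r):u+r,::-1]
    cv2.imwrite(f"pics/{name}.png",cv2.resize(a,None,fx=s,fy=s,interpolation=cv2.INTER_CUBIC))
E
python3 - <<'E'
from h import *
A=bot.capture("scene");B=bot.capture("side")
crop(A,282,216,35,"cs1");crop(B,280,220,35,"cb1")
# mat corners
for n,c in(("A",A),("B",B)):
    m=(c["frame"].max(2)<45).astype(np.uint8)
    m=cv2.morphologyEx(m,cv2.MORPH_CLOSE,np.ones((15,15)))
    cs,_=cv2.findContours(m,0,2)
    k=[x for x in cs if cv2.pointPolygonTest(x,(260,245) if n=="A" else (260,250),False)>=0]
    for x in k:
        q=cv2.boxPoints(cv2.minAreaRect(x)); ap=cv2.approxPolyDP(cv2.convexHull(x),8,True)[:,0]
        print(n,[(tuple(p),plane(c,*p,.004)[:2].round(3)) for p in ap])
print(plane(A,282,216,.046),plane(B,280,220,.046))
E
cd pics; python3 -c "
import cv2,numpy as np
a=cv2.imread('cs1.png');b=cv2.imread('cb1.png');cv2.imwrite('c1.png',cv2.resize(np.hstack([a,b]),(800,400)))"
```

```text
B [((np.int32(267), np.int32(158)), array([ 0.675, -0.328])), ((np.int32(339), np.int32(173)), array([ 0.373, -0.331])), ((np.int32(293), np.int32(304)), array([0.37 , 0.274])), ((np.int32(199), np.int32(276)), array([0.68 , 0.275]))]
[0.50127884 0.01444972 0.046     ] [0.50187701 0.00912793 0.046     ]
```

View pics/c1.png

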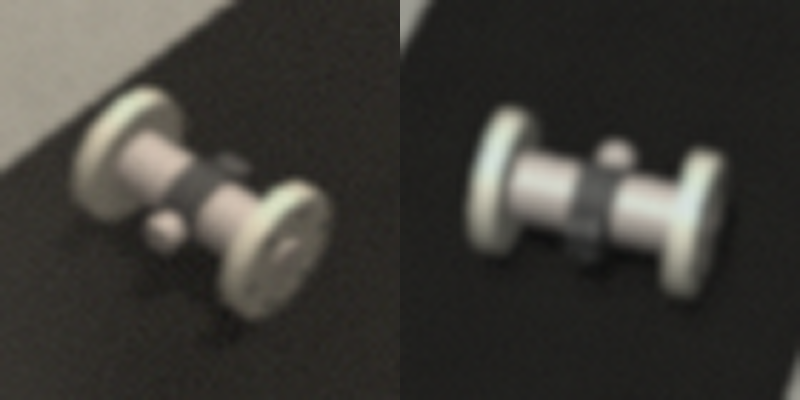

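Both crops show the large spool on the mat. In the scene view its knob is at about (276,222) and its balance block is on the opposite side, so the knob points roughly toward -y.

Run:
```python
from h import *
A=bot.capture("scene");B=bot.capture("side")
P=lambda nm,a,b:print(nm,*[x for x in (lambda r:(r[0].round(4),np.round(r[1],4)))(tri([ray(A,*a),ray(B,*b)]))])
P("knob",(276.05,221.6),(283.,212.1))
# spool left in A = right in B ?
L=(269.4,207.8);R=(295.1,224.75);l=(263.,216.5);r=(296.3,223.85)
for a in(L,R):print("A",plane(A,*a,.046).round(4))
for a in(l,r):print("B",plane(B,*a,.046).round(4))
P("near",L,r);P("far",R,l)
# white flange centroids by mask
for c,(u,v) in((A,(282,216)),(B,(280,220))):
    fr=c["frame"][v-35:v+35,u-35:u+35].astype(int)
    print(fr.max(2)[::8,::5])
```

```text
knob [ 0.5045 -0.0221  0.051 ] [0.0027 0.0027]
A [0.4426 0.0126 0.046 ]
A [0.5607 0.0156 0.046 ]
B [0.5623 0.0125 0.046 ]
B [0.4443 0.008  0.046 ]
near [0.444  0.0106 0.0487] [0.0004 0.0004]
far [0.5617 0.0142 0.048 ] [0.0002 0.0002]
[[164 165 168 163 163 165 166 165  96  46  45  43  46  43]
 [162 160 162 164 164 164  68  48  44  44  41  41  42  43]
 [162 159 163 162  77 194  51  46  44  43  41  41  45  45]
 [159 153  54 150 125 195 107  46  42  44  43  43  42  43]
 [ 55  51  52 112  93 130  98  89 143  42 157  68  43  43]
 [ 54  54  50  38  37  69 166 101 159 206  97  86  42  38]
 [ 52  51  50  48  48  37  30  33 117  92  89  44  41  41]
 [ 53  51  49  50  42  43  41  40  29  45  42  42  42  47]
 [ 55  54  50  46  43  44  40  44  42  44  43  42  41  44]]
[[155  66  31  30  33  31  33  32  32  32  34  33  31  33]
 [ 79  31  32  32  33  33  33  32  32  32  33  32  31  32]
 [ 31  31  32  32  32  32  30  33  33  34  33  33  31  32]
 [ 32  33  32 177 124  36  32  56  46  33  31  32  31  31]
 [ 31  32  32 212 189 212 156  90 186 153 214  79  32  34]
 [ 33  33  35 122  57  33  73  60 132 157 200  51  33  33]
 [ 34  33  33  31  29  33  30  21  30  61 102  29  32  33]
 [ 33  32  32  32  32  32  34  33  32  32  32  30  32  33]
 [ 34  31  30  32  33  32  32  33  32  32  32  32  31  32]]
```

Call:
move_arm(
  increments=[
    [[0,0,0,0,0,0.0624,1],[0,0,0,0,0,0.0624,1],[0,0,0,0,0,0.0624,1],[0.195,-0.327,0,0,0,0,1],[0.195,-0.327,0,0,0,0,1]],
  ],
)

```text
time: 0.77
tool_pos: [0.2121, -0.4547, 0.2296]
eef_rot: [-3.14, -0.043, 0.001]
force: [0.3, -0.1, 0.1]
gripper_width: 0.0938
```

Call:
move_arm(
  increments=[
    [[0.195,-0.327,0,0,0,0,1],[0.195,-0.327,0,0,0,0,1],[0.195,-0.327,0,0,0,0,1],[0.195,-0.327,0,0,0,0,1],[0.195,-0.327,0,0,0,0,1]],
  ],
)

```text
time: 1.18
tool_pos: [0.3053, -0.2866, 0.2306]
eef_rot: [3.141, 0.047, 0.001]
force: [1.1, 0.0, -0.6]
gripper_width: 0.0939
```

Call:
move_arm(
  increments=[
    [[0.195,-0.327,0,0,0,0,1],[0.195,-0.327,0,0,0,0,1],[0.195,-0.327,0,0,0,0,1],[0.195,-0.327,0,0,0,0,1],[0.195,-0.327,0,0,0,0,1]],
  ],
)

```text
time: 1.6
tool_pos: [0.3978, -0.12, 0.2308]
eef_rot: [3.141, 0.048, 0.002]
force: [1.2, -0.1, -0.1]
gripper_width: 0.0939
```

```bash
cat >> h.py <<'E'
def delta(target):
    s=bot.state();R=cv2.Rodrigues(s["eef_rot"])[0]
    print("t",round(s["time"],2),"pos",s["tool_pos"].round(4),"F",s["force"].round(1),"w",round(s["gripper_width"],4))
    print("x",R[:,0].round(3),"y",R[:,1].round(3),"z",R[:,2].round(3),"units",(R.T@(np.array(target)-s["tool_pos"])*10).round(3))
E
python3 - <<'E'
from h import *
delta([.471,.0124,.14])
c=bot.capture("wrist");cv2.imwrite("pics/w1.png",c["frame"][:,:,::-1])
E
```

```text
t 1.6 pos [ 0.3978 -0.12    0.2308] F [ 1.2 -0.1 -0.1] w 0.0939
x [1.    0.031 0.001] y [ 0.031 -1.     0.001] z [ 0.001 -0.001 -1.   ] units [ 0.771 -1.302  0.908]
```

View pics/w1.png

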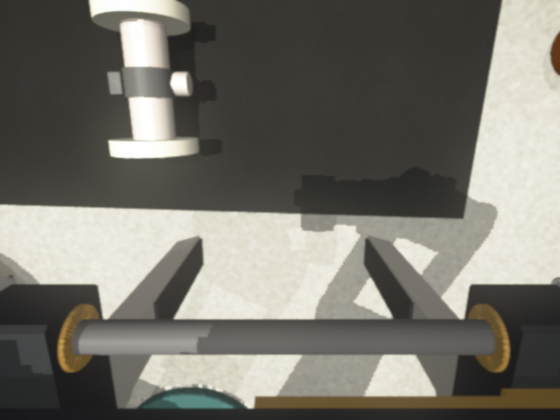

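The wrist view shows the chamber upright in the picture. Its knob is at (182,83), pointing to -y (image right), and the block is at (115,83). I move above the barrel next.

Call:
move_arm(
  increments=[
    [[0.193,-0.326,0,0,0,0,1],[0.193,-0.326,0,0,0,0,1],[0.193,-0.326,0,0,0,0,1],[0.193,-0.326,0,0,0,0,1],[0,0,0.2,0,0,0,1]],
  ],
)

```text
time: 2.07
tool_pos: [0.4746, 0.0158, 0.2141]
eef_rot: [-3.139, -0.06, -0.015]
force: [1.1, -0.1, 1.1]
gripper_width: 0.094
```

Run:
```python
from h import *
delta([.471,.0124,.052])
c=bot.capture("wrist");cv2.imwrite("pics/w2.png",c["frame"][:,:,::-1])
for X in ([.4438,.0106,.046],[.5617,.0142,.046],[.5028,.0124,.046],[.5045,-.02,.050]): print(proj(c,X).round(1))
```

```text
t 2.07 pos [0.4746 0.0158 0.2141] F [ 1.1 -0.1  1.1] w 0.094
x [0.999 0.038 0.009] y [ 0.038 -0.999 -0.002] z [ 0.009  0.002 -1.   ] units [-0.052  0.035  1.62 ]
[288.1 226.4]
[289.5 106.6]
[288.8 169.1]
[322.3 169.3]
```

View pics/w2.png

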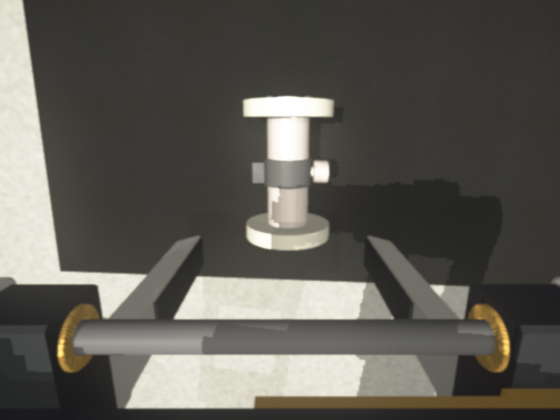

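Call:
move_arm(
  increments=[
    [[-0.05,0.03,0.32,0,0,0,1],[0,0,0.32,0,0,0,1],[0,0,0.3,0,0,0,1],[0,0,0.2,0,0,0,1],[0,0,0,0,0,0,1]],
  ],
)

```text
time: 2.53
tool_pos: [0.4614, 0.0072, 0.0914]
eef_rot: [-3.14, -0.046, 0.017]
force: [-0.9, -0.4, -0.4]
gripper_width: 0.0943
```

Run:
```python
from h import *
delta([.4705,.0124,.052])
```

```text
t 2.53 pos [0.4614 0.0072 0.0914] F [-0.9 -0.4 -0.4] w 0.0943
x [ 1.     0.03  -0.011] y [ 0.03  -1.    -0.001] z [-0.011  0.001 -1.   ] units [ 0.097 -0.049  0.393]
```

Call:
move_arm(
  increments=[
    [[0.07,-0.05,0,0,0,0,1],[0,0,0,0,0,0,1],[0,0,0,0,0,0,1]],
  ],
)

```text
time: 2.78
tool_pos: [0.4743, 0.0127, 0.0989]
eef_rot: [3.141, 0.048, 0.007]
force: [0.4, 0.1, 0.2]
gripper_width: 0.0945
```

Run:
```python
from h import *
delta([.4705,.0124,.052])
```

```text
t 2.78 pos [0.4743 0.0127 0.0989] F [0.4 0.1 0.2] w 0.0945
x [1.    0.031 0.004] y [ 0.031 -1.     0.001] z [ 0.004 -0.001 -1.   ] units [-0.04   0.002  0.469]
```

Call:
move_arm(
  increments=[
    [[-0.03,0,0.16,0,0,0,1],[0,0,0.16,0,0,0,1],[0,0,0.15,0,0,0,0.8],[0,0,0,0,0,0,0.6],[0,0,0,0,0,0,0.5]],
  ],
  force=4,
)

```text
time: 3.2
tool_pos: [0.4699, 0.0127, 0.0503]
eef_rot: [3.141, 0.048, 0.001]
force: [1.1, -0.6, -0.2]
gripper_width: 0.0775
```

Call:
move_arm(
  increments=[
    [[0,0,0,0,0,0,0.5],[0,0,0,0,0,0,0.5],[0,0,0,0,0,0,0.5]],
  ],
)

```text
time: 3.45
tool_pos: [0.4705, 0.0127, 0.051]
eef_rot: [3.141, 0.048, 0.004]
force: [0.6, -0.4, 0.1]
gripper_width: 0.0577
```

Run:
```python
from h import *
delta([.4705,.0124,.052])
c=bot.capture("wrist");cv2.imwrite("pics/w3.png",c["frame"][:,:,::-1])
c=bot.capture("side");crop(c,280,220,40,"s3")
```

```text
t 3.45 pos [0.4705 0.0127 0.051 ] F [ 0.6 -0.4  0.1] w 0.0577
x [1.    0.031 0.003] y [ 0.031 -1.     0.   ] z [ 0.003 -0.    -1.   ] units [-0.     0.003 -0.01 ]
```

View pics/w3.png

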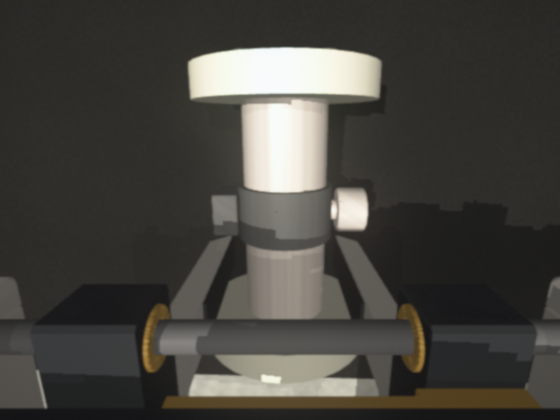

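View pics/s3.png

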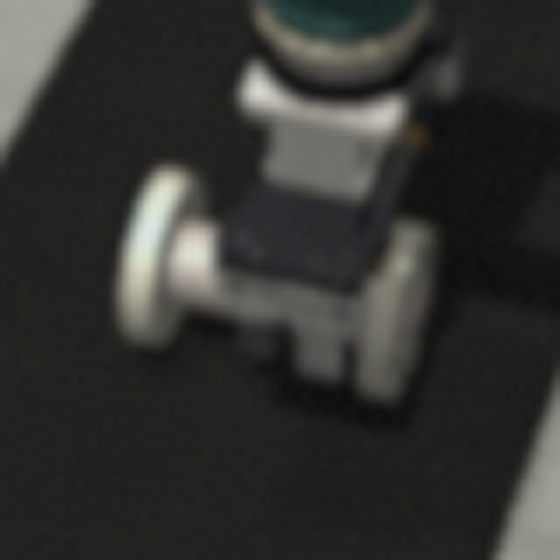

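The fingers straddle the bare barrel segment, clear of collar and flange. The knob is at (351,209). I compute the current knob angle from this view.

```bash
cat >> h.py <<'E'
def kang(c,u,v,cy,cx=.503):
    o,d=ray(c,u,v); 
    # closest point of ray to circle r=32 about (y=cy,z=.046): scan along the ray
    t=np.linspace(.05,.6,60000); P=o+np.outer(t,d)
    r=np.hypot(P[:,1]-cy,P[:,2]-.046); s=np.where(np.diff(np.sign(r-.032)))[0]
    for i in list(s)+[r.argmin()]: print("  pt",P[i].round(4),"r",r[i].round(4),"deg from up (neg=-y)",np.degrees(np.arctan2(P[i,1]-cy,P[i,2]-.046)).round(1))
E
python3 - <<'E'
from h import *
c=bot.capture("wrist"); kang(c,351,209,.0125)
print(proj(c,[.503,.0125,.046]),proj(c,[.503,.0125-.023,.046]))
E
```

```text
pt [ 0.5055 -0.0164  0.0596] r 0.032 deg from up (neg=-y) -64.8
  pt [ 0.5018 -0.0195  0.0458] r 0.032 deg from up (neg=-y) -90.3
  pt [ 0.5037 -0.018   0.0527] r 0.0312 deg from up (neg=-y) -77.5
[287.08884652 204.88057306] [333.23307386 206.26362776]
```

Call:
move_arm(
  increments=[
    [[0,0,0,0,0,0,0.47],[0,0,0,0,0,0,0.47],[0,-0.02,0,0,0,0,0.47],[0,-0.02,0,0,0,0,0.47],[0,-0.02,0,0,0,0,0.47]],
  ],
)

```text
time: 4.02
tool_pos: [0.4692, 0.0191, 0.0494]
eef_rot: [-3.141, -0.048, 0.0]
force: [-0.3, -0.2, 0.1]
gripper_width: 0.0441
```

Call:
move_arm(
  increments=[
    [[0,-0.02,0,0,0,0,0.47],[0,-0.02,0,0,0,0,0.47],[0,-0.02,0,0,0,0,0.47],[0,-0.02,0,0,0,0,0.47],[0,-0.02,0,0,0,0,0.47]],
  ],
)

```text
time: 4.43
tool_pos: [0.4689, 0.0291, 0.0495]
eef_rot: [3.141, 0.048, 0.0]
force: [0.2, -0.4, 0.0]
gripper_width: 0.0438
```

Run:
```python
from h import *
delta([.4705,.0124,.052])
c=bot.capture("wrist");cv2.imwrite("pics/w4.png",c["frame"][:,:,::-1])
```

```text
t 4.43 pos [0.4689 0.0291 0.0495] F [ 0.2 -0.4  0. ] w 0.0438
x [ 1.     0.031 -0.   ] y [ 0.031 -1.     0.   ] z [ 0. -0. -1.] units [ 0.01   0.167 -0.025]
```

View pics/w4.png

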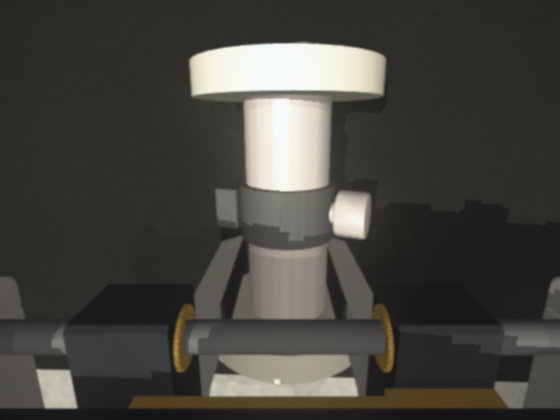

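It rolls as expected: the knob, now at (352,215), is rising. Continuing.

Call:
move_arm(
  increments=[
    [[0,-0.02,0,0,0,0,0.47],[0,-0.02,0,0,0,0,0.47],[0,-0.02,0,0,0,0,0.47],[0,-0.02,0,0,0,0,0.47],[0,-0.02,0,0,0,0,0.47]],
  ],
)

```text
time: 4.9
tool_pos: [0.4686, 0.039, 0.0495]
eef_rot: [3.141, 0.048, 0.0]
force: [0.3, -0.5, 0.1]
gripper_width: 0.0446
```

Call:
move_arm(
  increments=[
    [[0,-0.02,0,0,0,0,0.47],[0,-0.02,0,0,0,0,0.47],[0,-0.02,0,0,0,0,0.47],[0,-0.02,0,0,0,0,0.47],[0,-0.02,0,0,0,0,0.47]],
  ],
)

```text
time: 5.32
tool_pos: [0.4683, 0.049, 0.0495]
eef_rot: [3.141, 0.048, 0.0]
force: [-0.2, 0.0, -0.2]
gripper_width: 0.0442
```

Call:
move_arm(
  increments=[
    [[0,-0.02,0,0,0,0,0.47],[0,-0.02,0,0,0,0,0.47],[0,-0.01,0,0,0,0,0.47],[0,0,0,0,0,0,0.47],[0,0,0,0,0,0,0.47]],
  ],
)

```text
time: 5.73
tool_pos: [0.4682, 0.0539, 0.0494]
eef_rot: [3.141, 0.049, 0.0]
force: [0.5, 0.4, 0.1]
gripper_width: 0.0441
```

Run:
```python
from h import *
delta([.4705,.0124,.052])
c=bot.capture("wrist");cv2.imwrite("pics/w5.png",c["frame"][:,:,::-1])
c=bot.capture("side");crop(c,275,230,40,"s5")
c=bot.capture("scene");crop(c,300,205,40,"sc5")
```

```text
t 5.73 pos [0.4682 0.0539 0.0494] F [0.5 0.4 0.1] w 0.0441
x [1.    0.031 0.   ] y [ 0.031 -1.     0.   ] z [ 0. -0. -1.] units [ 0.011  0.415 -0.025]
```

View pics/w5.png

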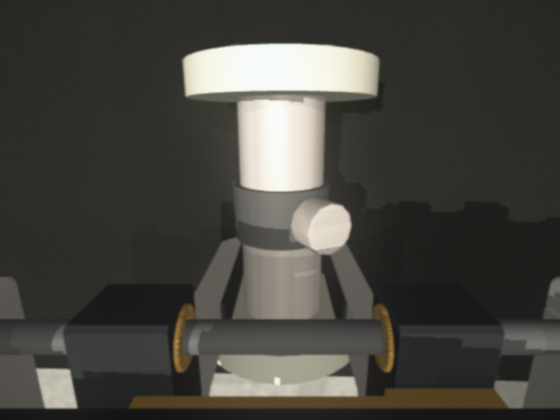

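View pics/sc5.png

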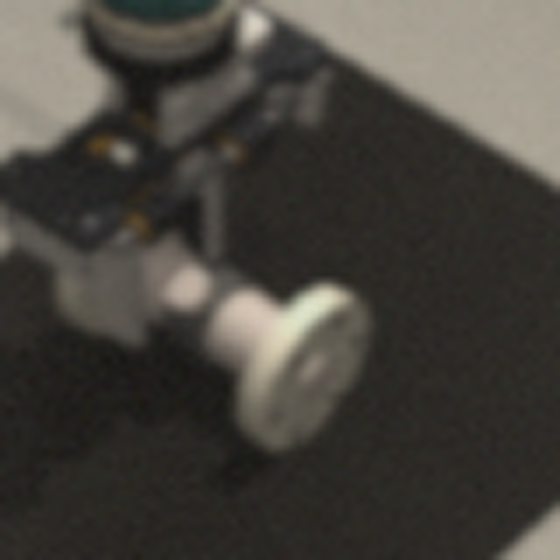

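Run:
```python
from h import *
c=bot.capture("wrist")
# barrel edges: columns at row 150 (bright)
fr=c["frame"].max(2).astype(int)
for r in(130,150,170): 
    k=np.where(fr[r]>110)[0]; k=k[(k>200)&(k<360)]; print(r,k.min(),k.max(),k.mean())
for r in(205,250,270,290): print(r,fr[r,232:340:4])
for y in(.049,.052,.055): print(y,proj(c,[.53,y,.05]).round(1),proj(c,[.503,y,.05]).round(1))
cy=None
def face(u,v,cy,R=.039):
    o,d=ray(c,u,v); t=np.linspace(.05,.6,60000); P=o+np.outer(t,d)
    r=np.hypot(P[:,1]-cy,P[:,2]-.046); s=np.where(np.diff(np.sign(r-R)))[0]
    for i in s: print(cy,P[i].round(4),np.degrees(np.arctan2(P[i,1]-cy,P[i,2]-.046)).round(1))
for cy in (.05,.052,.054):face(327,226,cy)
```

```text
130 237 323 280.0
150 238 322 280.0
170 239 322 280.5
205 [ 50  85  98 104 110 116 116 124 126 130 133 131 131 129 127 124 122 166
 164 157 152 144 137 147 200 217 191]
250 [ 96  96  41 110 130 144 145 148 147 136 129 124 127 126 131 141 154 161
 165 152 137 185 169 167 165 164 138]
270 [ 53  33  34  95 118 128 131 137 142 144 147 151 156 154 151 150 151 150
 148 148 143 134  86  44  43  43  85]
290 [ 33  33  94  99 115 126 131 135 142 144 147 151 155 153 150 148 149 148
 147 141 131 124 103 104  67  38  36]
0.049 [299.  147.2] [296.6 204. ]
0.052 [292.5 147. ] [290.4 203.8]
0.055 [286.  146.8] [284.2 203.6]
0.05 [0.5032 0.0386 0.0833] -16.9
0.05 [0.4805 0.0282 0.0137] -146.1
0.052 [0.5029 0.0385 0.0826] -20.2
0.052 [0.4809 0.0284 0.0149] -142.8
0.054 [0.5027 0.0384 0.0817] -23.6
0.054 [0.4814 0.0286 0.0164] -139.4
```

Call:
move_arm(
  increments=[
    [[0,-0.02,0,0,0,0,0.47],[0,-0.02,0,0,0,0,0.47],[0,-0.02,0,0,0,0,0.47],[0,-0.02,0,0,0,0,0.47],[0,-0.02,0,0,0,0,0.47]],
  ],
)

```text
time: 6.35
tool_pos: [0.4679, 0.0641, 0.0495]
eef_rot: [3.141, 0.048, 0.0]
force: [-0.6, 0.0, -0.4]
gripper_width: 0.0446
```

Call:
move_arm(
  increments=[
    [[0,-0.02,0,0,0,0,0.47],[0,-0.015,0,0,0,0,0.47],[0,-0.01,0,0,0,0,0.47],[0,0,0,0,0,0,0.47],[0,0,0,0,0,0,0.47]],
  ],
)

```text
time: 6.77
tool_pos: [0.4677, 0.0684, 0.0494]
eef_rot: [3.141, 0.049, -0.0]
force: [0.0, 0.7, 0.9]
gripper_width: 0.0443
```

```bash
cat >> h.py <<'E'
def face(c,u,v,cy,R=.039):
    o,d=ray(c,u,v); t=np.linspace(.05,.6,60000); P=o+np.outer(t,d)
    r=np.hypot(P[:,1]-cy,P[:,2]-.046); s=np.where(np.diff(np.sign(r-R)))[0][:1]
    for i in s: print(round(cy,4),P[i].round(4),np.degrees(np.arctan2(P[i,1]-cy,P[i,2]-.046)).round(1))
def bary(c,rows=(130,150,170)):
    fr=c["frame"].max(2).astype(int);out=[]
    for r in rows:
        k=np.where(fr[r]>110)[0]; k=k[(k>200)&(k<370)]; u=k.mean()
        o,d=ray(c,u,r); out.append((u,(o+d*(.05-o[2])/d[2]).round(4)))
    print("barrel axis",out)
E
python3 - <<'E'
from h import *
delta([.4705,.0124,.052])
c=bot.capture("wrist");cv2.imwrite("pics/w6.png",c["frame"][:,:,::-1]);bary(c)
E
```

```text
t 6.77 pos [0.4677 0.0684 0.0494] F [0.  0.7 0.9] w 0.0443
x [ 1.     0.031 -0.   ] y [ 0.031 -1.     0.   ] z [-0. -0. -1.] units [ 0.011  0.56  -0.026]
barrel axis [(np.float64(283.5), array([0.537, 0.071, 0.05 ])), (np.float64(283.5), array([0.5281, 0.0708, 0.05  ])), (np.float64(283.5), array([0.5188, 0.0705, 0.05  ]))]
```

View pics/w6.png

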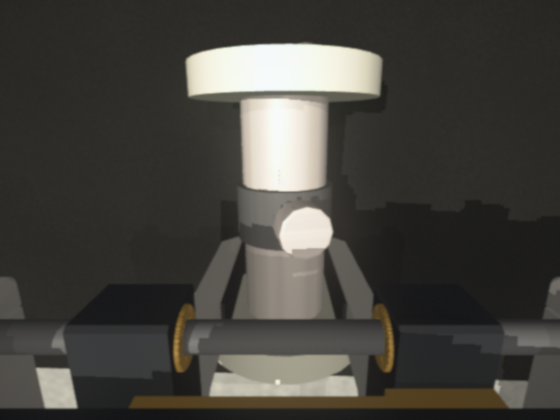

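Run:
```python
from h import *
c=bot.capture("wrist")
m=(c["frame"].min(2)[195:265,265:345]>150).astype(np.uint8)
n,l,s,ce=cv2.connectedComponentsWithStats(m); print(s,ce+[265,195])
for cy in(.068,.07,.072):face(c,307,230.5,cy)
```

```text
[[   0    0   80   70 3664]
 [  13   12   54   48 1934]
 [  35   59    1    1    1]
 [  47   58    1    1    1]] [[304.37991266 229.06413755]
 [304.72595657 230.30093071]
 [300.         254.        ]
 [312.         253.        ]]
0.068 [0.501  0.0609 0.0843] -10.5
0.07 [0.5009 0.0608 0.0839] -13.6
0.072 [0.5007 0.0608 0.0834] -16.7
```

Call:
move_arm(
  increments=[
    [[0,-0.02,0,0,0,0,0.47],[0,-0.02,0,0,0,0,0.47],[0,-0.015,0,0,0,0,0.47],[0,-0.01,0,0,0,0,0.47],[0,-0.01,0,0,0,0,0.47]],
  ],
)

```text
time: 7.28
tool_pos: [0.4675, 0.076, 0.0494]
eef_rot: [3.141, 0.049, -0.0]
force: [0.1, -0.1, -0.8]
gripper_width: 0.0445
```

Call:
move_arm(
  increments=[
    [[0,-0.01,0,0,0,0,0.47],[0,-0.01,0,0,0,0,0.47],[0,0,0,0,0,0,0.47],[0,0,0,0,0,0,0.47]],
  ],
)

```text
time: 7.62
tool_pos: [0.4674, 0.0779, 0.0494]
eef_rot: [3.141, 0.049, -0.0]
force: [0.2, -0.2, 0.3]
gripper_width: 0.0444
```

Run:
```python
from h import *
delta([.4705,.0124,.052])
c=bot.capture("wrist");cv2.imwrite("pics/w7.png",c["frame"][:,:,::-1]);bary(c)
```

```text
t 7.62 pos [0.4674 0.0779 0.0494] F [ 0.2 -0.2  0.3] w 0.0444
x [ 1.     0.031 -0.   ] y [ 0.031 -1.     0.   ] z [-0. -0. -1.] units [ 0.011  0.655 -0.026]
barrel axis [(np.float64(284.5), array([0.5368, 0.0801, 0.05  ])), (np.float64(284.5), array([0.5278, 0.0798, 0.05  ])), (np.float64(284.5), array([0.5185, 0.0795, 0.05  ]))]
```

View pics/w7.png

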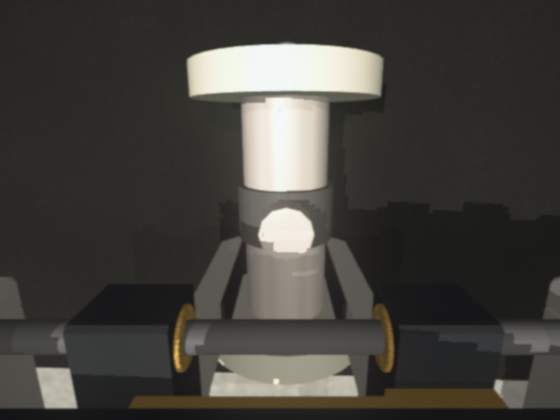

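Knob face is at (287,231) and barrel axis at column 285, so about 1° off upright. I open, rise and move over the knob.

Call:
move_arm(
  increments=[
    [[0,0,0,0,0,0,0.6],[0,0,0,0,0,0,0.7],[0,0,0,0,0,0,0.8],[0,0,-0.15,0,0,0,0.8],[0,0,-0.25,0,0,0,0.8]],
  ],
)

```text
time: 8.08
tool_pos: [0.4649, 0.0776, 0.0868]
eef_rot: [3.141, 0.048, -0.012]
force: [-0.2, -0.2, -0.0]
gripper_width: 0.0734
```

Call:
move_arm(
  increments=[
    [[0,0,-0.3,0,0,0,0.8],[0,0,-0.2,0,0,0,0.8],[0,0,0,0,0,0,0.8],[0,0,0,0,0,0,0.8]],
  ],
)

```text
time: 8.42
tool_pos: [0.4683, 0.0778, 0.1406]
eef_rot: [3.141, 0.048, 0.005]
force: [0.2, 0.3, -0.5]
gripper_width: 0.0753
```

Run:
```python
from h import *
delta([.5015,.079,.135])
c=bot.capture("wrist");cv2.imwrite("pics/w8.png",c["frame"][:,:,::-1])
print(proj(c,[.5015,.079,.085]))
```

```text
t 8.42 pos [0.4683 0.0778 0.1406] F [ 0.2  0.3 -0.5] w 0.0753
x [1.    0.031 0.003] y [ 0.031 -1.     0.   ] z [ 0.003  0.    -1.   ] units [ 0.332 -0.002  0.057]
[283.99274145 184.67321934]
```

View pics/w8.png

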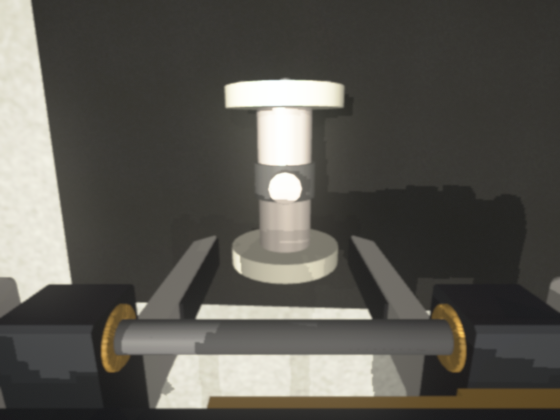

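Call:
move_arm(
  increments=[
    [[0.16,0,0,0,0,0,0.5],[0.16,-0.005,0,0,0,0,0.5],[0,0,0,0,0,0,0.5],[0,0,0,0,0,0,0.5],[0,0,0,0,0,0,0.5]],
  ],
)

```text
time: 8.88
tool_pos: [0.498, 0.0792, 0.1378]
eef_rot: [3.141, 0.048, -0.006]
force: [-0.3, 0.8, 0.8]
gripper_width: 0.0475
```

Run:
```python
from h import *
delta([.5005,.0787,.097])
c=bot.capture("wrist");cv2.imwrite("pics/w9.png",c["frame"][:,:,::-1])
print(proj(c,[.5005,.0787,.085]))
c=bot.capture("scene");crop(c,300,200,40,"sc9")
```

```text
t 8.88 pos [0.498  0.0792 0.1378] F [-0.3  0.8  0.8] w 0.0475
x [ 1.     0.031 -0.004] y [ 0.031 -1.     0.   ] z [-0.004 -0.    -1.   ] units [0.026 0.006 0.408]
[285.11597074 230.66252603]
```

View pics/w9.png

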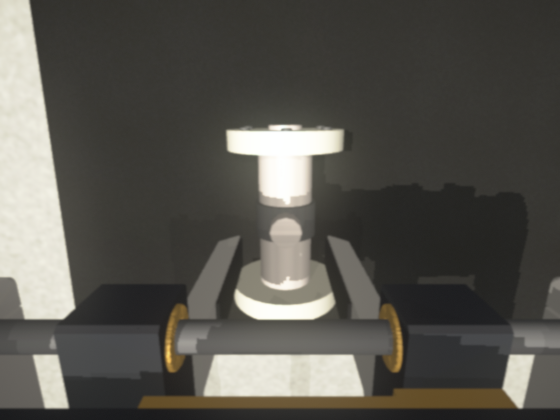

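Knob is at (286,231), matching the predicted (285,231). Descending.

Call:
move_arm(
  increments=[
    [[0.01,0,0.12,0,0,0,0.5],[0,0,0.12,0,0,0,0.5],[0,0,0.1,0,0,0,0.5],[0,0,0,0,0,0,0.5],[0,0,0,0,0,0,0.5]],
  ],
)

```text
time: 9.4
tool_pos: [0.4993, 0.0792, 0.1038]
eef_rot: [3.141, 0.048, -0.005]
force: [1.3, -0.2, 0.6]
gripper_width: 0.0471
```

Run:
```python
from h import *
delta([.5005,.0787,.096])
c=bot.capture("wrist");cv2.imwrite("pics/w10.png",c["frame"][:,:,::-1])
```

```text
t 9.4 pos [0.4993 0.0792 0.1038] F [ 1.3 -0.2  0.6] w 0.0471
x [ 1.     0.031 -0.003] y [ 0.031 -1.     0.   ] z [-0.003 -0.    -1.   ] units [0.012 0.006 0.078]
```

View pics/w10.png

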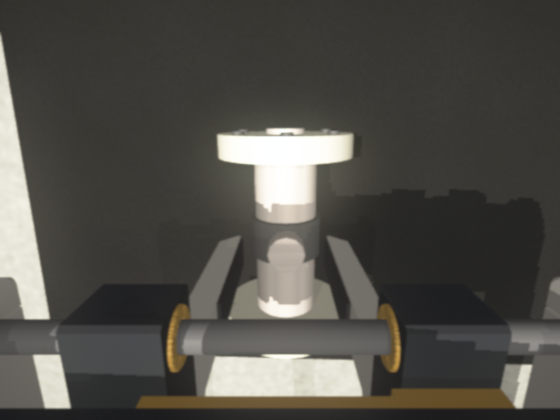

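Call:
move_arm(
  increments=[
    [[0.01,0,0.07,0,0,0,0.45],[0,0,0,0,0,0,0.4],[0,0,0,0,0,0,0.35],[0,0,0,0,0,0,0.31],[0,0,0,0,0,0,0.29]],
  ],
  force=5,
)

```text
time: 9.87
tool_pos: [0.5016, 0.0794, 0.0988]
eef_rot: [3.141, 0.048, 0.001]
force: [-0.4, 0.7, -0.8]
gripper_width: 0.0278
```

Call:
move_arm(
  increments=[
    [[0,0,0,0,0,0,0.275],[0,0,0,0,0,0,0.26],[0,0,0,0,0,0,0.245],[0,0,0,0,0,0,0.23],[0,0,0,0,0,0,0.2]],
  ],
)

```text
time: 10.28
tool_pos: [0.5015, 0.0793, 0.0986]
eef_rot: [3.141, 0.048, 0.0]
force: [-0.1, -0.3, 0.1]
gripper_width: 0.0218
```

Call:
move_arm(
  increments=[
    [[0,0,0,0,0,0,0.15],[0,0,0,0,0,0,0.15],[0,0,0,0,0,0,0.15]],
  ],
)

```text
time: 10.53
tool_pos: [0.5015, 0.0793, 0.0985]
eef_rot: [3.141, 0.048, 0.0]
force: [-0.6, 0.3, 1.0]
gripper_width: 0.0216
```

Run:
```python
from h import *
delta([.5005,.0787,.096])
c=bot.capture("wrist");cv2.imwrite("pics/w11.png",c["frame"][:,:,::-1]);bary(c,(190,200))
```

```text
t 10.53 pos [0.5015 0.0793 0.0985] F [-0.6  0.3  1. ] w 0.0216
x [1.    0.031 0.   ] y [ 0.031 -1.     0.   ] z [ 0. -0. -1.] units [-0.01   0.006  0.025]
barrel axis [(np.float64(283.5), array([0.5325, 0.0807, 0.05  ])), (np.float64(283.5), array([0.5261, 0.0805, 0.05  ]))]
```

View pics/w11.png

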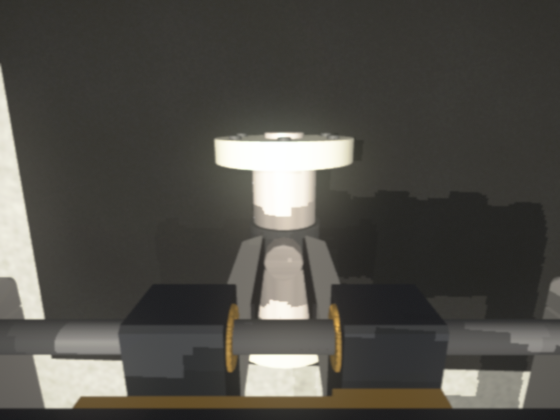

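The pads grip the knob at 21.6 mm, knob at (284,262) centred. Pulling up.

Call:
move_arm(
  increments=[
    [[0,0,-0.02,0,0,0,0.15],[0,0,-0.02,0,0,0,0.15],[0,0,-0.02,0,0,0,0.15],[0,0,-0.02,0,0,0,0.15],[0,0,-0.02,0,0,0,0.15]],
  ],
)

```text
time: 11.0
tool_pos: [0.5014, 0.0794, 0.1085]
eef_rot: [3.141, 0.048, -0.0]
force: [0.4, 0.5, -2.2]
gripper_width: 0.0215
```

Run:
```python
from h import *
delta([.5005,.0787,.1265])
c=bot.capture("wrist");cv2.imwrite("pics/w12.png",c["frame"][:,:,::-1])
c=bot.capture("scene");crop(c,305,203,40,"sc12")
```

```text
t 11.0 pos [0.5014 0.0794 0.1085] F [ 0.4  0.5 -2.2] w 0.0215
x [ 1.     0.031 -0.   ] y [ 0.031 -1.     0.   ] z [-0. -0. -1.] units [-0.009  0.006 -0.18 ]
```

View pics/w12.png

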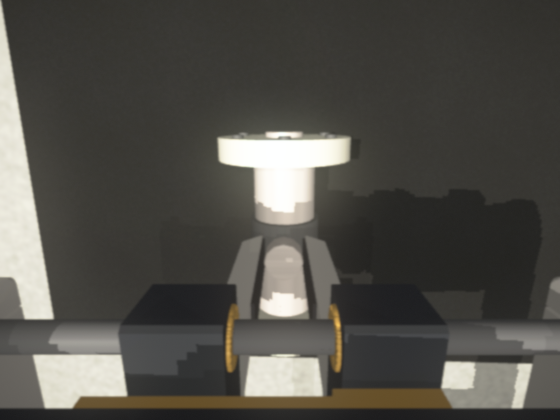

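View pics/sc12.png

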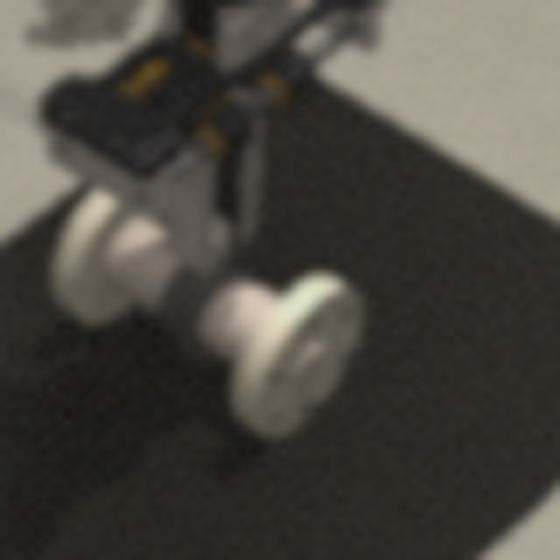

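```bash
cd pics; python3 -c "
import cv2,numpy as np
a=cv2.imread('w11.png')[210:330,225:345];b=cv2.imread('w12.png')[210:330,225:345]
cv2.imwrite('cmp.png',cv2.convertScaleAbs(cv2.resize(np.hstack([a,b]),(800,400),interpolation=2),alpha=1.5))"
```

```text
(no output)
```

View pics/cmp.png

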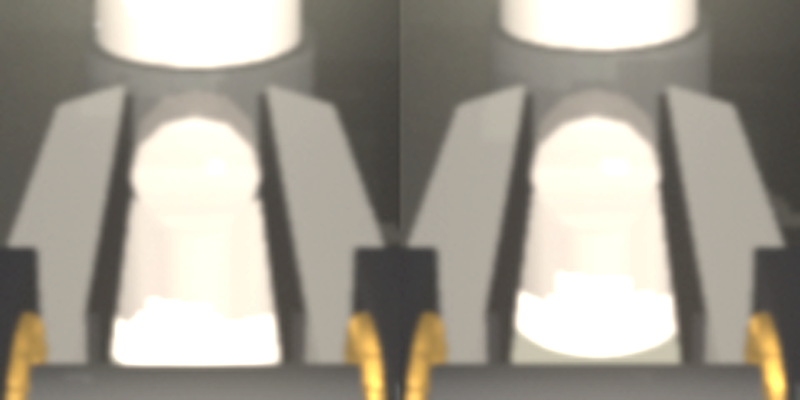

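The knob (same place between the pads in both crops) comes up with the gripper, without slip. Continuing.

Call:
move_arm(
  increments=[
    [[0,0,-0.02,0,0,0,0.15],[0,0,-0.02,0,0,0,0.15],[0,0,-0.02,0,0,0,0.15],[0,0,-0.02,0,0,0,0.15],[0,0,-0.02,0,0,0,0.15]],
  ],
)

```text
time: 11.52
tool_pos: [0.5014, 0.0794, 0.1186]
eef_rot: [-3.141, -0.048, 0.0]
force: [0.9, 0.2, -2.3]
gripper_width: 0.0218
```

Call:
move_arm(
  increments=[
    [[0,0,-0.02,0,0,0,0.15],[0,0,-0.02,0,0,0,0.15],[0,0,-0.02,0,0,0,0.15],[0,0,-0.01,0,0,0,0.15],[0,0,0,0,0,0,0.15]],
  ],
)

```text
time: 11.93
tool_pos: [0.5015, 0.0794, 0.1259]
eef_rot: [3.141, 0.048, 0.0]
force: [0.0, 0.9, 0.2]
gripper_width: 0.0219
```

Call:
move_arm(
  increments=[
    [[0,0,-0.005,0,0,0,0.15],[0,0,0,0,0,0,0.15]],
  ],
)

```text
time: 12.1
tool_pos: [0.5014, 0.0793, 0.1261]
eef_rot: [3.141, 0.048, 0.0]
force: [-0.2, -0.2, -0.1]
gripper_width: 0.0217
```

Call:
move_arm(
  increments=[
    [[0,0,-0.005,0,0,0,0.15],[0,0,0,0,0,0,0.15]],
  ],
)

```text
time: 12.27
tool_pos: [0.5014, 0.0793, 0.1264]
eef_rot: [3.141, 0.048, -0.0]
force: [0.8, 0.1, -0.8]
gripper_width: 0.0213
```

Call:
move_arm(
  increments=[
    [[0,0,-0.005,0,0,0,0.15],[0,0,0,0,0,0,0.15]],
  ],
)

```text
time: 12.43
tool_pos: [0.5013, 0.0792, 0.1267]
eef_rot: [3.141, 0.048, -0.0]
force: [1.3, 0.4, -2.5]
gripper_width: 0.0217
```

Call:
move_arm(
  increments=[
    [[0,0,-0.005,0,0,0,0.15],[0,0,0,0,0,0,0.15]],
  ],
)

```text
time: 12.6
tool_pos: [0.5012, 0.0792, 0.1268]
eef_rot: [3.141, 0.048, -0.001]
force: [1.2, -0.7, -4.7]
gripper_width: 0.022
```

```bash
python3 - <<'E'
from h import *
F=[]
delta([.5014,.0793,.1265])
for i in range(4):
    c=bot.capture("wrist");F.append(bot.state()["force"][2])
print(np.round(F,1))
cv2.imwrite("pics/w13.png",c["frame"][:,:,::-1])
c=bot.capture("side");crop(c,278,232,40,"s13")
E
cd pics; python3 -c "
import cv2,numpy as np
a=cv2.imread('w12.png')[210:330,225:345];b=cv2.imread('w13.png')[210:330,225:345]
cv2.imwrite('cmp2.png',cv2.convertScaleAbs(cv2.resize(np.hstack([a,b]),(800,400),interpolation=2),alpha=1.5))"
```

```text
t 12.6 pos [0.5012 0.0792 0.1268] F [ 1.2 -0.7 -4.7] w 0.022
x [ 1.     0.031 -0.001] y [ 0.031 -1.     0.   ] z [-0.001 -0.    -1.   ] units [ 0.002 -0.001  0.003]
[-6.4 -5.4 -5.8 -6.2]
```

View pics/cmp2.png

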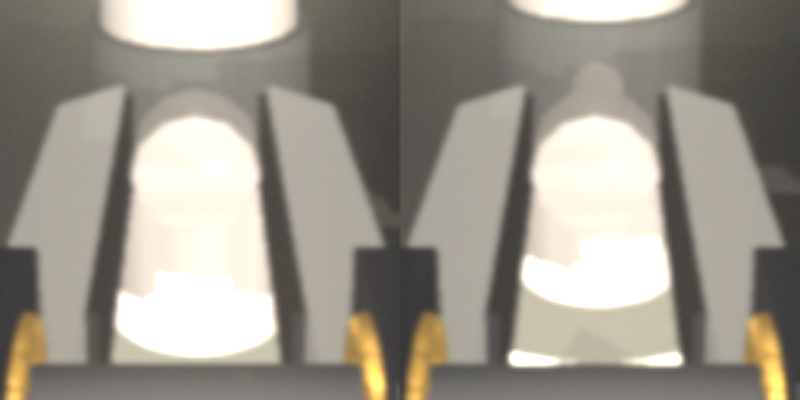

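View pics/s13.png

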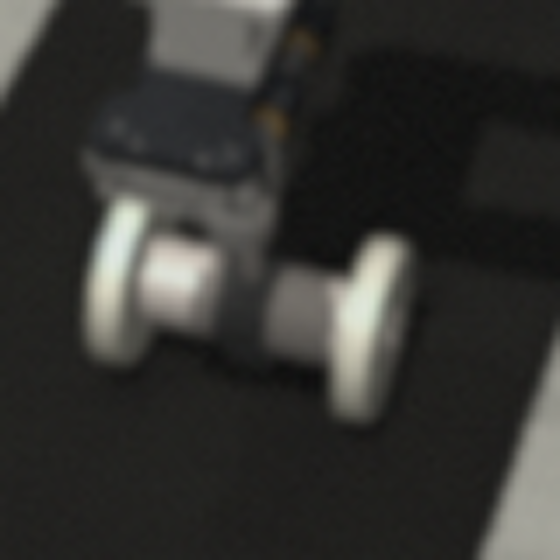

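The outer stop is reached: 28.3 mm up, pull rising to 6 N (below the chamber's 8.8 N weight), stem visible under the knob at about (284,235). Letting go gently.

Call:
move_arm(
  increments=[
    [[0,0,0,0,0,0,0.24],[0,0,0,0,0,0,0.26],[0,0,0,0,0,0,0.28],[0,0,0,0,0,0,0.32],[0,0,0,0,0,0,0.4]],
  ],
)

```text
time: 13.27
tool_pos: [0.5017, 0.0794, 0.1282]
eef_rot: [3.141, 0.048, 0.002]
force: [1.4, -0.7, -0.3]
gripper_width: 0.0339
```

Call:
move_arm(
  increments=[
    [[0,0,0,0,0,0,0.6],[0,0,0,0,0,0,0.6],[0,0,0,0,0,0,0.6],[0,0,0,0,0,0,0.6]],
  ],
)

```text
time: 13.6
tool_pos: [0.5014, 0.0793, 0.1275]
eef_rot: [3.141, 0.048, 0.0]
force: [-0.0, -0.1, -0.3]
gripper_width: 0.0558
```

Run:
```python
from h import *
delta([.5014,.0793,.18])
c=bot.capture("wrist")
cv2.imwrite("pics/w14.png",c["frame"][:,:,::-1])
```

```text
t 13.6 pos [0.5014 0.0793 0.1275] F [-0.  -0.1 -0.3] w 0.0558
x [1.    0.031 0.   ] y [ 0.031 -1.     0.   ] z [ 0. -0. -1.] units [-0.     0.    -0.525]
```

View pics/w14.png

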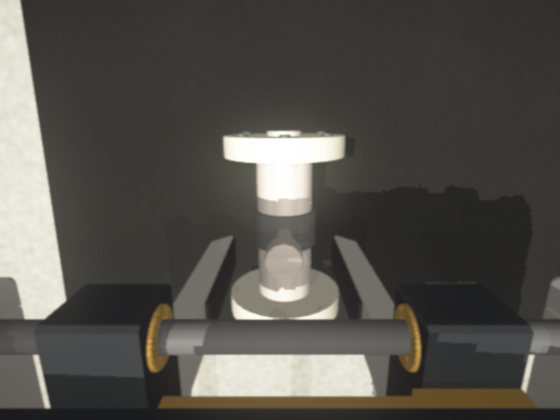

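Knob is free at (284,262), centred over the barrel. Rising clear, then backing toward the base so the cameras see it.

Call:
move_arm(
  increments=[
    [[0,0,-0.15,0,0,0,0.6],[0,0,-0.3,0,0,0,0.6],[0,0,-0.35,0,0,0,0.6],[0,0,-0.3,0,0,0,0.6],[-0.2,0,-0.1,0,0,0,0.6]],
  ],
)

```text
time: 14.07
tool_pos: [0.4848, 0.0787, 0.2525]
eef_rot: [-3.141, -0.048, -0.015]
force: [-0.2, 1.0, 1.2]
gripper_width: 0.0567
```

Call:
move_arm(
  increments=[
    [[-0.3,0,0,0,0,0,0.6],[-0.3,0,0,0,0,0,0.6],[-0.2,0,0,0,0,0,0.6],[0,0,0,0,0,0,0.6],[0,0,0,0,0,0,0.6]],
  ],
)

```text
time: 14.48
tool_pos: [0.4014, 0.0763, 0.2479]
eef_rot: [3.141, 0.048, 0.003]
force: [-0.4, 0.3, 0.6]
gripper_width: 0.0564
```

Run:
```python
from h import *
delta([.5014,.0793,.18])
W=bot.capture("wrist");cv2.imwrite("pics/w15.png",W["frame"][:,:,::-1])
A=bot.capture("scene");crop(A,305,203,35,"a15");cv2.imwrite("pics/sc15.png",A["frame"][:,:,::-1])
B=bot.capture("side");crop(B,278,232,35,"b15")
for h in(.085,.113): print([proj(c,[.5010,.0793,h]).round(1) for c in(W,A,B)])
a=cv2.imread('pics/a15.png');b=cv2.imread('pics/b15.png');cv2.imwrite('pics/c15.png',cv2.resize(np.hstack([a,b]),(800,400)))
```

```text
t 14.48 pos [0.4014 0.0763 0.2479] F [-0.4  0.3  0.6] w 0.0564
x [1.    0.031 0.002] y [ 0.031 -1.     0.   ] z [ 0.002 -0.    -1.   ] units [0.999 0.001 0.682]
[array([284.1,  90.5]), array([294.8, 198.1]), array([273. , 227.8])]
[array([284.2,  87.6]), array([294.9, 192.3]), array([272.7, 222.1])]
```

View pics/w15.png

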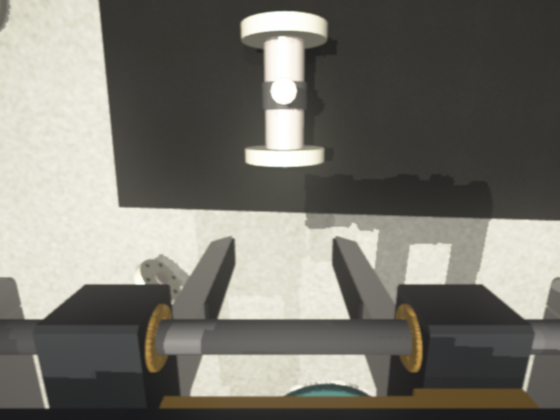

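View pics/c15.png

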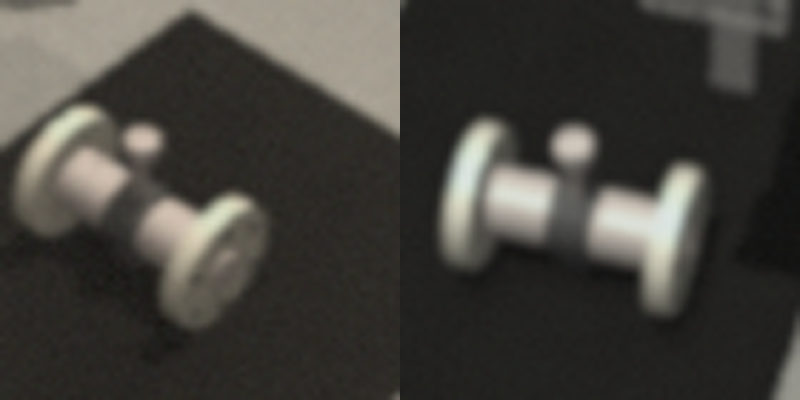

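View pics/sc15.png

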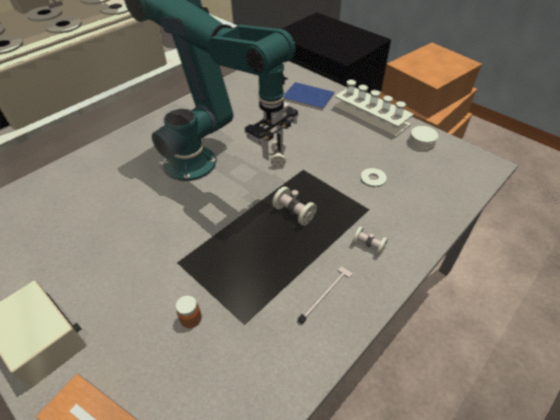

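Run:
```python
from h import *
A=bot.capture("scene");B=bot.capture("side")
g=lambda x,y,u,v:(x/5.714+u-35,y/5.714+v-35)
for n,a,b in(("knob",(143,142),(174,146)),("near",(65,170),(278+0,240)),("far",(212,262),(78,195))):
    X,e=tri([ray(A,*g(*a,305,203)),ray(B,*g(*b,278,232))]);print(n,X.round(4),np.round(e,4))
```

```text
knob [0.5    0.0791 0.1105] [0.0013 0.0013]
near [0.4396 0.0758 0.0472] [0.0007 0.0007]
far [0.5587 0.0801 0.047 ] [0.0003 0.0003]
```

```bash
python3 -c "
from rig import bot
print(bot.hand_in())"
```

```text
the job is handed in; nothing more can be done
None
```

The chamber is open: its knob points straight up, the plunger is fully out, and I handed the job in at about 15 s of the 56 s allowed. I held the barrel loosely between the fingers and rolled the chamber about 66 mm along the mat without lifting it. I then gripped the knob with 5 N, pulled it up to its stop, let go slowly and backed the arm off.

**Plunger out:** The tool rose 28.3 mm, against a 28 mm stroke. The pull rose from about 2 N to 6 N at the stop, below the chamber's 8.8 N weight.

**Final position from two cameras:**
- **Chamber:** Its axis is 47 mm above the bench, against 46 mm expected, so it is still on the mat. The knob is about 1° off straight up, within what I can measure.
- **Knob:** Its centre is at 110 mm against 106 mm expected. I put that down to camera error, because the views also read 1–2 mm high elsewhere.
- **Other items:** The jar, cover disc and paddle shaft look unmoved in the last scene picture; I did not measure them.

No check failed.

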